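Pin the two halves of a hinged casting mould together

TASK

Close the two-part resin mould on the assembly jig by sliding its loose half along the rails until it butts against the clamped half and the hinge knuckles are in line. Then take the hinge pin from its stand and push it down through the knuckles until its collar sits flush on the top knuckle, and let go. Press gently by feel, never harder than about 20 N on the mould, and leave the beaker and the glass dish where they stand.

Things in the scene. Friction and masses are not known exactly. Their poses are not given: they have to be found in the camera images.
- jig: Fixed jig: grey base plate 110 (x) x 240 (y -115..125) x 12 mm, origin on the table; numbers below are mm in its frame, z up. An aluminium mould of two halves, each 60 (x -30..30) x 50 (y) x 48 (z 12..60), stands on it: clamped half to -y, loose half to +y. They meet at y = s, where s is unmeasured, anywhere from -18 to +18 (slotted clamping; it does not move under 40 N).
- hinge_zone (a point): Fixed point of the jig at (-45, 0, 60): middle of the zone where the vertical hinge axis is, NOT the axis: that is at x = -45, y = s. On it stand three tubular knuckles, 22 mm outside, 12 mm bore: clamped half z 12..30, loose half z 31..45, clamped half z 46..60 (top). The loose knuckle has up to 1.5 mm play either way in x; the pin's taper draws it in line (about 2 N).
- push_lane (a point): Fixed point of the jig at (0, 125, 36), the plate's +y end, on the line along which to push. The loose half's flat outer face (60 wide, z 12..60, facing +y) is at y = s + 50 + joint loose_half; home it is at s + 50, which tells s to whoever feels it stop. It slides with about 3.5 N friction, stays where left, and is free to push at from +y.
- loose_half (a joint): Opening of the loose half along the jig's y, m: 0 = home against the clamped half with the knuckles in line, grows as it is drawn away (+y), up to 0.06.
- plunger (a joint): Travel of the small spring plunger in the lower knuckle, m: 0 = out, reaching into the bore; the pin's shank pushes it back 1 to 2.5 mm. It presses sideways on the pin with about 4 N, so the last 15 mm of the pin must be pushed down with some 5 to 15 N and it does not fall home by itself.
- stand: Fixed grey plastic block 54 x 54 x 52 mm, origin under its centre, with one upright bore in the middle in which the pin stands, collar resting on the block's top.
- pin: The steel hinge pin, 90 mm long, 60 g, standing upright. Origin at the centre of its lower tip, z along the pin towards the grip. Shank 10 mm in diameter from z = 0 to 46 mm, its lowest 8 mm tapering to 5 mm at the tip; collar 18 mm in diameter z = 46 to 50; round grip 16 mm in diameter z = 50 to 90. When home in the mould its tip is 14 mm above the table.
- beaker: Small glass beaker 56x60x71 mm, origin under its centre. A bystander.
- dish: Low glass dish 67 mm wide, 14 mm high, origin under its centre. A bystander.
Mind the look-alikes: they are no part of the job. Of the things shaped like the pin, the steel one is meant.

How it is judged:
By the outcome, as a careful person would: the job done as asked, in the order asked, and still so for the second after the job is handed in, with the robot touching nothing.
It also fails if it takes over 56 s, if anything falls off the work surface, if the arm or the gripper's body presses on something with over 40 N, if the wrist force passes 120 N, or if a joint passes its speed limit or range.

ROBOT

A 6-joint arm with a two-finger parallel gripper is mounted at the origin on a cart in front of the work surface, level with it; the furniture and walls round the work are solid. World frame = base frame: x ahead of the robot, y to its left, z up, the work surface at z = 0. Lengths are in m, angles in rad, forces in N, time in s.
With the tool pointing down it reaches from about 0.2 to 0.875 m from the base axis. Payload 3.4 kg.
Tool frame: the origin (TCP) lies between the finger pads; the fingertips stand 25 mm ahead of it and the grasp point (between the pads) lies 6 mm ahead of it (r.nose_length is the z of the fingertips in the tool frame, in m); z points along the fingers, y is the line along which they close (so a half turn about z gives the same grasp; the last joint's range is limited). The gripper opens to 94 mm and grips with 3 to 60 N. Pads are 16 mm wide; open, the fingers measure 119 mm over their backs; the gripper's body (75 mm by 177 mm) begins 78 mm behind the grasp point.
Start: joints at [-1.333, 0.276, 1.505, -0, 1.361, -0.121], TCP at [0.202, -0.538, 0.23] pointing down, gripper open.
Joint ranges: [-2.89, 2.89], [-0.75, 2.08], [0.22, 2.7], [-1.18, 4.32], [0.11, 2.71], [-2.7, 2.7]. Speed limits (rad/s): [2.57, 2.57, 3.14, 3.14, 3.14, 3.14].

INTERFACE

Orientations are given as a unit quaternion [w, x, y, z].
In Python, from plant import r, gripper_to, inverse_kinematics, vision, models, telemetry gives the robot as it stands. Calls block until the motion is done:
- r.move_to(position, orientation): joint-space move of the TCP to a pose.
- r.move_l(position, rot=None, vel=0.15, guard=None): straight line of the TCP; rot=None keeps the orientation; vel is the mean speed in m/s. With guard (N) it stops when the force on the tool has changed by that much, and returns True; else False.
- r.movej(angles): joint-space move.
- gripper_to(opening, f_grip=None): finger opening in m; f_grip is the grip in N (None keeps the last); returns when the fingers have stopped.
- r.hold(seconds).
- inverse_kinematics(position, orientation): joint angles nearest the present ones, or None.
- vision.snapshot(name): name is "side" or "top" or "wrist"; returns the picture (384x512x3 uint8, red, green, blue); there is no depth.
- vision.get_calibration(name): a dict with "fx", "fy", "cx", "cy" (pixels), "D" ([k1, k2, p1, p2, k3] as OpenCV has them; the pictures are not rectified), "position" and "orientation" of the camera in the world. Camera axes: x right, y down, z forward; pixel columns grow to the right and rows downward; lengths in m; the calibration is good to about 2 mm. A picture is of the moment at which its call begins: read the wrist's pose just before it. get_calibration takes no time and is no camera call; for the wrist camera it gives the pose at the moment of the call.
A pose or a line that the arm cannot do raises r.PlanningError and nothing moves.
- r.sign_off(): hands the job in; it is judged then, once.
Trained networks look in the newest picture that a camera, given by its name, has taken for a name from the list of things; names that differ only in an ending like _2 or _b are one class to them, and where a whole thing is asked for, a point or a joint stands for the part that bears it (a point fixed in the world has none). Each returns a list of dicts, best first, with "score" (0 to 1); they miss things now and then, are a little off and sometimes report something else, mostly with a low value. They report only what shows in the picture. A call takes as long as a camera call. They do not tell look-alikes from the thing itself.
- models.boxes_of(thing, camera): "at" ([x, y, z] in m, in world coordinates, good to about 4 mm: the middle of the surface that is visible of it).
- models.regions_of(thing, camera): "pixels" (384x512 bool, what is visible of it).
- models.mark_of(thing, camera): "at" ([x, y, z] in m, in world coordinates, good to about 4 mm: a listed point, or the origin of a listed thing).
Readings, each from a call of its own:
- telemetry.current_t(): time.
- telemetry.current_joints(): joint angles.
- telemetry.current_dq(): joint speeds.
- telemetry.current_joint_efforts(): joint torques, N m.
- telemetry.current_ee_pos(): TCP position.
- telemetry.current_tool_rot(): TCP orientation.
- telemetry.current_wrist_force(): force on the tool from outside, world axes, zero at the start.
- telemetry.current_torque(): the same for the moment, N m.
- telemetry.current_opening(): finger opening in m.
- telemetry.current_finger_force(): force on a finger pad.
Only numpy, scipy, OpenCV 4.12 (cv2) and the standard library are available. Lean on these libraries where they do the work, as an engineer would, in place of code of your own. Each camera call takes 0.05 s, during which the arm holds its last target. There are 200 camera calls.

## Working session

There is one attempt and no reset: what is moved stays moved. The work goes in short steps, each a Python script; the robot and the scene stay as the last script left them, time stands still between calls to the robot, and variables do not carry over. Pictures are saved under pics/ and viewed, at most 10 in all, crops included, and the job is handed in when it is done.

```bash
mkdir -p pics; ls; cat > a.py <<'E'
import numpy as np,cv2
from plant import r, gripper_to, inverse_kinematics, vision, models, telemetry
np.set_printoptions(precision=4,suppress=True)
E
python3 - <<'E'
from a import *
for c in ["top","side"]:
    im=vision.snapshot(c); cv2.imwrite(f"pics/{c}1.png",im[:,:,::-1])
    k=vision.get_calibration(c); print(c,k)
    for n in ["jig","hinge_zone","push_lane","stand","pin","beaker","dish"]:
        print(n,[(np.round(d['at'],3),round(d['score'],2)) for d in models.mark_of(n,c)][:4])
print(telemetry.current_t())
E
python3 -c "
import cv2,numpy as np
a=[cv2.imread(f'pics/{c}1.png') for c in('top','side')]
cv2.imwrite('pics/both.png',cv2.resize(np.vstack(a),(400,600)))"
```

```text
pics
top {'fx': 355.4883066644456, 'fy': 355.4883066644456, 'cx': 262.3009010380656, 'cy': 195.5604434695564, 'D': array([0.0292, 0.    , 0.    , 0.    , 0.    ]), 'position': array([ 0.3625, -0.0352,  0.899 ]), 'orientation': array([-0.0577,  0.7068, -0.7038,  0.0424])}
jig [(array([0.499, 0.066, 0.002]), 0.86)]
hinge_zone [(array([0.455, 0.063, 0.059]), 0.83), (array([ 0.493, -0.164,  0.005]), 0.37)]
push_lane [(array([0.497, 0.192, 0.035]), 0.86)]
stand [(array([ 0.494, -0.163,  0.005]), 0.6)]
pin [(array([0.351, 0.217, 0.004]), 0.54), (array([ 0.495, -0.162,  0.004]), 0.49), (array([0.644, 0.097, 0.   ]), 0.4)]
beaker [(array([ 0.576, -0.142,  0.002]), 0.76)]
dish [(array([ 0.373, -0.275,  0.002]), 0.7)]
side {'fx': 364.59632971292194, 'fy': 364.59632971292194, 'cx': 254.29264306406003, 'cy': 195.84278282037494, 'D': array([-0.057,  0.   ,  0.   ,  0.   ,  0.   ]), 'position': array([ 0.4139, -0.7526,  0.5003]), 'orientation': array([-0.4896,  0.8704, -0.049 ,  0.016 ])}
jig [(array([ 0.498,  0.067, -0.001]), 0.77)]
hinge_zone [(array([0.453, 0.061, 0.06 ]), 0.7)]
push_lane [(array([0.492, 0.188, 0.032]), 0.92)]
stand [(array([ 0.494, -0.164, -0.004]), 0.57)]
pin [(array([0.349, 0.218, 0.001]), 0.68), (array([ 0.639,  0.093, -0.001]), 0.62)]
beaker [(array([ 0.574, -0.144,  0.003]), 0.7)]
dish [(array([ 0.374, -0.273, -0.   ]), 0.64)]
0.8
```

View pics/top1.png

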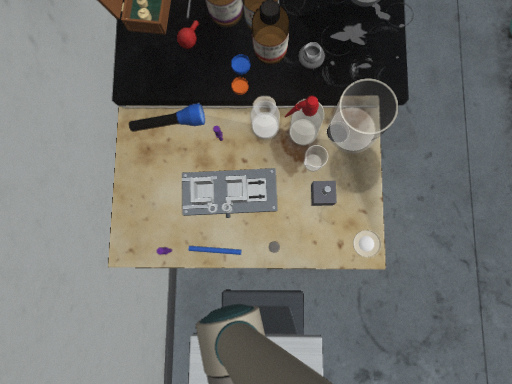

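View pics/side1.png

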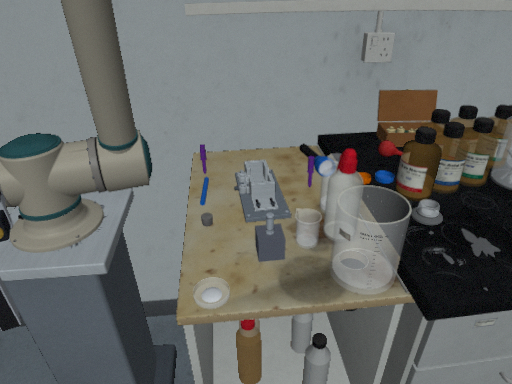

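The top view shows the jig at (228,192) with the mould open. The steel-looking pin stands in the grey block at (327,189). Two purple look-alikes are at (218,132) and (164,250), and the beaker and dish are near (315,157) and (366,243). Next I'll look from close by.

```bash
cat >> a.py <<'E'
from scipy.spatial.transform import Rotation as R
def down(yaw):  # tool z down, tool x at yaw in world
    q=(R.from_euler('z',yaw)*R.from_euler('x',np.pi)).as_quat(); return np.array([q[3],q[0],q[1],q[2]])
def snap(c,name=None):
    k=vision.get_calibration(c); im=vision.snapshot(c)
    if name: cv2.imwrite(f"pics/{name}.png",im[:,:,::-1]); np.save(f"pics/{name}.npy",k,allow_pickle=True)
    return im,k
def Rm(k): q=k['orientation']; return R.from_quat([q[1],q[2],q[3],q[0]]).as_matrix()
def ray(k,uv):
    K=np.array([[k['fx'],0,k['cx']],[0,k['fy'],k['cy']],[0,0,1]])
    p=cv2.undistortPoints(np.array(uv,float).reshape(-1,1,2),K,k['D'])[:,0]
    return np.c_[p,np.ones(len(p))]@Rm(k).T
def onz(k,uv,z): d=ray(k,uv); return k['position']+d*((z-k['position'][2])/d[:,2])[:,None]
def proj(k,P):
    K=np.array([[k['fx'],0,k['cx']],[0,k['fy'],k['cy']],[0,0,1]]); M=Rm(k).T
    return cv2.projectPoints(np.array(P,float).reshape(-1,3),cv2.Rodrigues(M)[0],-M@k['position'],K,k['D'])[0][:,0]
def tri(obs):
    A=np.zeros((3,3));b=np.zeros(3)
    for k,uv in obs:
        d=ray(k,[uv])[0]; d/=np.linalg.norm(d); P=np.eye(3)-np.outer(d,d); A+=P;b+=P@k['position']
    return np.linalg.solve(A,b)
E
python3 - <<'E'
from a import *
k=vision.get_calibration("wrist"); print(k, telemetry.current_ee_pos())
t=telemetry.current_t()
print("yaw0",telemetry.current_tool_rot())
def look(p,yaw,name):
    r.move_to(p,down(yaw)); im,k=snap("wrist",name)
    for n in ["jig","hinge_zone","push_lane","stand","pin"]:
        print(name,n,[(np.round(d['at'],4),round(d['score'],2)) for d in models.mark_of(n,"wrist")][:3])
    return im
a=look([0.44,-0.16,0.25],0,"w1")
b=look([0.44,0.07,0.25],0,"w2")
print(telemetry.current_t(),telemetry.current_joints())
cv2.imwrite("pics/w12.png",cv2.resize(np.hstack([a,b])[:,:,::-1],(800,300)))
E
```

```text
{'fx': 329.9527590939189, 'fy': 329.9527590939189, 'cx': 253.06099202513258, 'cy': 190.8199613732213, 'D': array([0.0153, 0.    , 0.    , 0.    , 0.    ]), 'position': array([ 0.2754, -0.5104,  0.3859]), 'orientation': array([ 0.1147,  0.8137, -0.5643, -0.0795])} [ 0.2019 -0.5384  0.2305]
yaw0 [0.0001 0.9839 0.1785 0.    ]
w1 jig [(array([0.5017, 0.0649, 0.002 ]), 0.84)]
w1 hinge_zone [(array([0.4559, 0.0614, 0.0582]), 0.79)]
w1 push_lane []
w1 stand [(array([ 0.4946, -0.1658,  0.0011]), 0.78)]
w1 pin []
w2 jig [(array([0.502 , 0.0632, 0.004 ]), 0.79)]
w2 hinge_zone [(array([0.4567, 0.0608, 0.0588]), 0.95)]
w2 push_lane [(array([0.4946, 0.1904, 0.0368]), 0.68)]
w2 stand [(array([ 0.493 , -0.1652,  0.0028]), 0.59)]
w2 pin [(array([0.3546, 0.2132, 0.0011]), 0.64)]
3.9583 [-0.0006  0.0669  1.7213 -0.0002  1.3535  1.572 ]
```

View pics/w12.png

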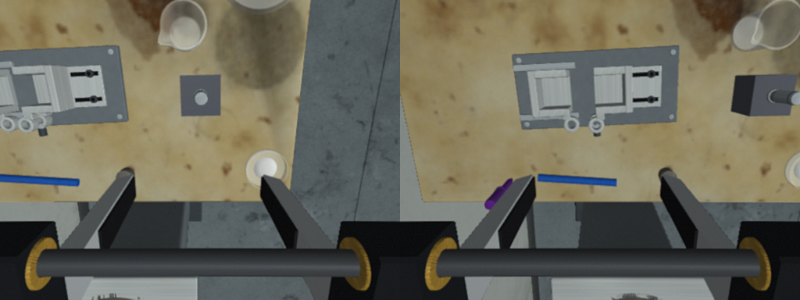

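Both halves show in the right panel: the loose one at (550,92), the clamped one at (612,92), and the top knuckle near (596,124). In the left panel the pin stands in the block at (200,97). The steel/grey colour confirms it, because the other pin-like things, (490,195) here and (218,132) in the top view, are purple and lie loose. I'll make one enlarged crop of the pin and the jig.

```bash
python3 - <<'E'
from a import *
a=cv2.imread("pics/w1.png")[80:160,210:300]; b=cv2.imread("pics/w2.png")[55:175,140:365]
s=cv2.imread("pics/side1.png")[200:270,245:300]
f=lambda i,h,w:cv2.resize(i,(w,h),interpolation=cv2.INTER_CUBIC)
can=np.zeros((600,675,3),np.uint8)
can[:360]=f(b,360,675); can[360:,:270]=f(a,240,270); can[360:,300:300+188]=f(s,240,188)
cv2.imwrite("pics/crop.png",can)
E
```

```text
(no output)
```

View pics/crop.png

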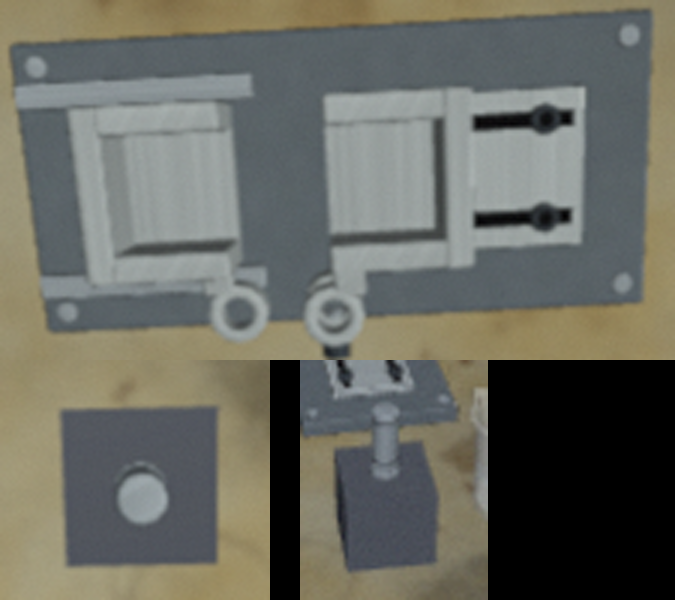

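```bash
python3 - <<'E'
from a import *
L=lambda n:np.load(f"pics/{n}.npy",allow_pickle=True).item()
k1,k2=L("w1"),L("w2"); ks=vision.get_calibration("side"); kt=vision.get_calibration("top")
c=onz(k2,[(144,69.7),(356.7,58.3),(353.7,155.7),(156.7,165)],.012)
print(c); e=c[0]-c[1]; e2=c[3]-c[2]; f=c[0]-c[3];f2=c[1]-c[2]
for v in (e,e2): print("len",np.linalg.norm(v),"yaw",np.degrees(np.arctan2(-v[0],v[1])))
for v in (f,f2): print("len",np.linalg.norm(v),"yaw",np.degrees(np.arctan2(v[1],v[0])))
print("mean",c.mean(0))
print("topknuckle",onz(k2,[(251,159.7)],.06), "loose",onz(k2,[(219.7,158.6)],.045))
print("pin",tri([(k1,(257.3,126.3)),(ks,(270.2,214.9))]),onz(k1,[(257.3,126.3)],.096))
print("pin top-cam",onz(kt,[(327,189)],.096))
bl=onz(k1,[(210+x/3,80+(y-360)/3) for x,y in((62,409),(217,407),(217,562),(67,565))],.052);print("block",bl,bl.mean(0))
E
```

```text
[[ 0.547   0.1906  0.012 ]
 [ 0.5587 -0.0462  0.012 ]
 [ 0.4498 -0.0523  0.012 ]
 [ 0.4386  0.1854  0.012 ]]
len 0.23714475909556612 yaw 2.843547128592309
len 0.23797715351761936 yaw 2.692487694286915
len 0.10847927343758587 yaw 2.732179865934012
len 0.10910825648955724 yaw 3.1695028267776055
mean [0.4985 0.0694 0.012 ]
topknuckle [[0.4541 0.071  0.06  ]] loose [[0.4525 0.1056 0.045 ]]
pin [ 0.4942 -0.1656  0.0957] [[ 0.4917 -0.1651  0.096 ]]
pin top-cam [[ 0.4925 -0.1646  0.096 ]]
block [[ 0.5182 -0.1382  0.052 ]
 [ 0.5188 -0.1913  0.052 ]
 [ 0.4656 -0.1926  0.052 ]
 [ 0.4646 -0.1389  0.052 ]] [ 0.4918 -0.1652  0.052 ]
```

Pin top is at (0.494,-0.1656,0.096) from two views. The jig yaw is 2.85° and s is about +9 mm by eye. Now I'll close the mould by feel.

```bash
cat >> a.py <<'E'
YAW=np.radians(2.86); O=np.array([.4988,.0645,0])
def J(x,y,z): return O+R.from_euler('z',YAW).apply([x,y,z])
def inJ(p): return R.from_euler('z',-YAW).apply(np.array(p)-O)
Q=down(YAW)
E
python3 - <<'E'
from a import *
gripper_to(0.0,20)
r.move_to(J(0,.127,.13),Q); r.move_l(J(0,.127,.046),vel=.12)
f0=telemetry.current_wrist_force()
print("f0",f0)
g=r.move_l(J(0,.086,.046),vel=.05,guard=12); print(g,inJ(telemetry.current_ee_pos()),telemetry.current_wrist_force()-f0)
g=r.move_l(J(0,.050,.046),vel=.02,guard=11); print(g,inJ(telemetry.current_ee_pos()),telemetry.current_wrist_force()-f0)
snap("wrist","w3"); print(telemetry.current_t())
E
```

```text
f0 [-0.5083  0.7294  0.3541]
False [-0.0001  0.0854  0.0458] [ 1.2789  0.5439 -1.1103]
True [-0.0004  0.072   0.0456] [ 0.8922 -0.688  -0.9294]
8.9
```

```bash
python3 - <<'E'
from a import *
r.move_l(J(0,.080,.046),vel=.05)
f0=telemetry.current_wrist_force()
g=r.move_l(J(0,.055,.046),vel=.02,guard=11); print(g,inJ(telemetry.current_ee_pos()),telemetry.current_wrist_force()-f0,f0)
r.move_l(J(0,.085,.046),vel=.08); r.move_l(J(0,.085,.12),vel=.2)
r.move_to(J(-.08,.02,.22),Q)
im,k=snap("wrist","w4"); print(telemetry.current_t())
for s in (.005,.0095,.014): print(s,proj(k,[J(-.045,s,.06)]))
u,v=proj(k,[J(-.02,.01,.06)])[0].astype(int); print(u,v)
cr=im[max(v-90,0):v+90,max(u-120,0):u+120,::-1]; cv2.imwrite("pics/w4c.png",cv2.resize(cr,None,fx=3,fy=3,interpolation=cv2.INTER_CUBIC))
E
```

```text
True [-0.0001  0.0721  0.0459] [1.2922 1.6646 0.0018] [-0.5359 -0.1253  1.1197]
11.35
0.005 [[268.8561 143.4276]]
0.0095 [[264.1235 143.4344]]
0.014 [[259.3912 143.4409]]
263 116
```

View pics/w4c.png

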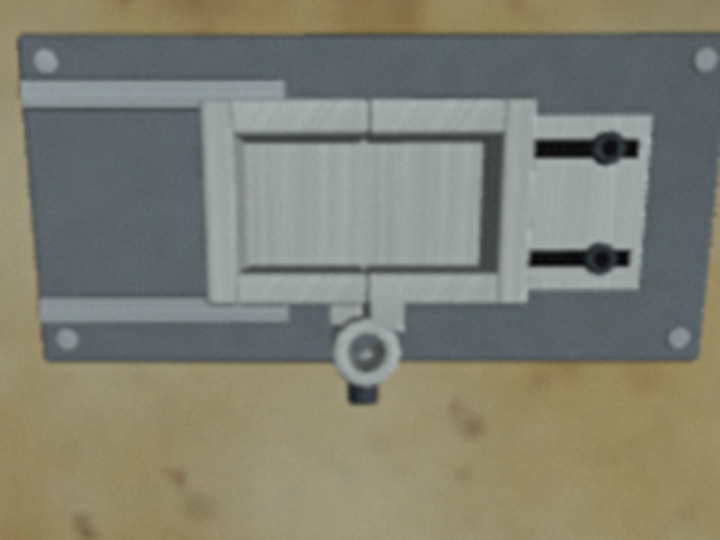

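The mould is closed: the seam has no gap and the knuckles are stacked at crop (367,351), which is full-picture (265.3,143). Touch gives s≈9.5 mm and vision about 8.4 mm. Next I'll view the pin with the same camera geometry, raised by 36 mm, so the calibration bias cancels.

```bash
python3 - <<'E'
from a import *
gripper_to(.05)
p=np.array([.4925,-.1653,0])+R.from_euler('z',YAW).apply([-.035,.0105,.256])
r.move_to(p,Q)
print("tcp",telemetry.current_ee_pos(),telemetry.current_t())
im,k=snap("wrist","w5"); k4=np.load("pics/w4.npy",allow_pickle=True).item()
print(proj(k,[[.4925,-.1653,.096]]), k4['position'],k['position'])
cr=im[100:190,215:315,::-1]; cv2.imwrite("pics/w5c.png",cv2.resize(cr,None,fx=6,fy=6,interpolation=cv2.INTER_CUBIC))
g=cv2.cvtColor(im,cv2.COLOR_RGB2GRAY)[120:170,240:290]
c=cv2.HoughCircles(cv2.resize(g,None,fx=4,fy=4,interpolation=cv2.INTER_CUBIC),cv2.HOUGH_GRADIENT,1,20,param1=80,param2=15,minRadius=20,maxRadius=70)
print(None if c is None else c[0,:4]/4+[240,120,0])
i4=cv2.cvtColor(cv2.imread("pics/w4.png"),cv2.COLOR_BGR2GRAY)[120:170,240:290]
c=cv2.HoughCircles(cv2.resize(i4,None,fx=4,fy=4,interpolation=cv2.INTER_CUBIC),cv2.HOUGH_GRADIENT,1,20,param1=80,param2=15,minRadius=20,maxRadius=70)
print(None if c is None else c[0,:4]/4+[240,120,0])
E
```

```text
tcp [ 0.4567 -0.1556  0.2557] 13.2083
[[265.0972 143.1664]] [0.4965 0.0843 0.3741] [ 0.5353 -0.152   0.411 ]
[[264.625 143.625   7.975]]
[[265.375 143.125   6.075]
 [262.625 138.375   7.15 ]]
```

View pics/w5c.png

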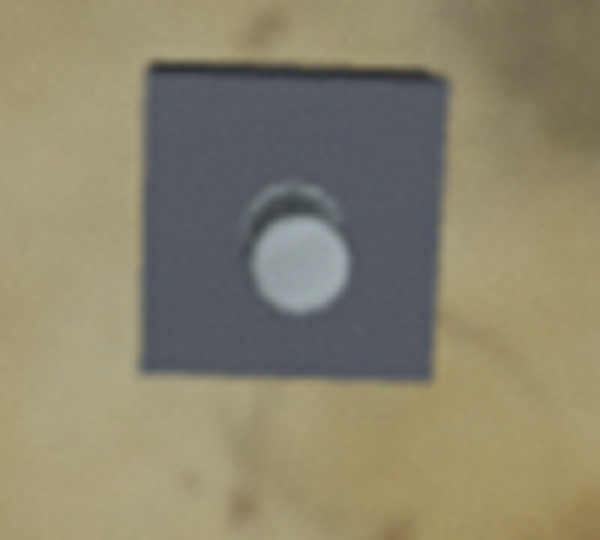

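```bash
python3 - <<'E'
from a import *
pin=np.array([.4919,-.1650,0])
r.move_l(pin+[0,0,.135],vel=.2); r.move_l(pin+[0,0,.090],vel=.12,guard=8)
gripper_to(0.0,45)
g=telemetry.current_ee_pos(); print("grasp",g,telemetry.current_opening(),telemetry.current_finger_force(),telemetry.current_wrist_force())
np.save("grasp.npy",g)
r.move_l(g+[0,0,.075],vel=.12)
print(telemetry.current_wrist_force(),telemetry.current_opening())
r.move_l(g+[-.0380,.2361,.075],vel=.2)
p=telemetry.current_ee_pos(); print(p-g)
im,k=snap("wrist","w6"); s,ks=snap("side","s6"); print(telemetry.current_t())
u,v=proj(ks,[p])[0].astype(int)
cv2.imwrite("pics/s6c.png",np.hstack([cv2.resize(s[v-45:v+55,u-50:u+50,::-1],(400,400),interpolation=cv2.INTER_CUBIC),cv2.resize(im[:,64:448,::-1],(400,400))]))
E
```

```text
grasp [ 0.492  -0.1651  0.0902] 0.015220612109645058 44.99090284207341 [ 1.0123 -0.281   2.2904]
[ 0.4396 -0.3623 -0.2545] 0.015058205097341288
[-0.0379  0.2356  0.0749]
17.425
```

View pics/s6c.png

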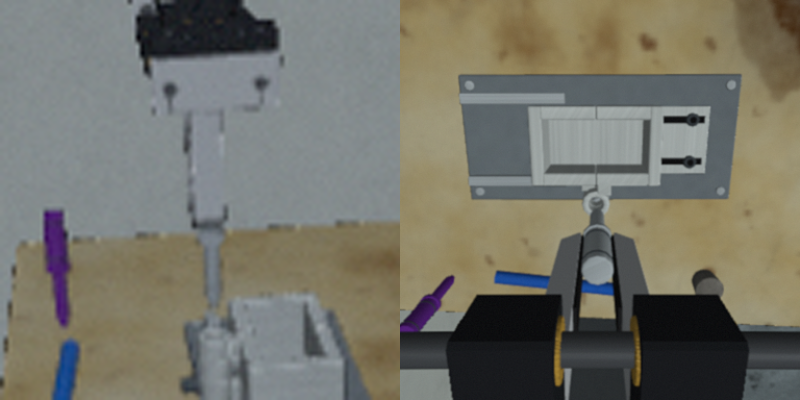

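The pin is held straight, with its tip just above the top knuckle (left panel (213,315), right panel (597,207)). Now I'll insert it by feel.

```bash
python3 - <<'E'
from a import *
g=np.load("grasp.npy"); h=g+[-.0380,.2361,0]
F=telemetry.current_wrist_force
f0=F()
def go(dz,vel,gd):
    s=r.move_l(h+[0,0,dz],vel=vel,guard=gd); p=telemetry.current_ee_pos(); print(dz,s,(p-h)*1e3,F()-f0,telemetry.current_opening()); return s
if not go(.052,.08,6) and not go(.026,.03,7) :
    go(.006,.015,16)
print(telemetry.current_t())
E
```

```text
0.052 False [-0.1195 -0.2904 51.7308] [ 0.9339 -0.5491 -0.8913] 0.015118273745475036
0.026 False [ 0.1584 -0.0087 26.1239] [ 0.1524 -0.4578 -0.5127] 0.015370513668837313
0.006 True [0.4802 0.0469 7.9272] [-0.5792  0.0468  4.5019] 0.014830350921936323
20.075
```

```bash
python3 - <<'E'
from a import *
g=np.load("grasp.npy"); h=g+[-.0380,.2361,0]
gripper_to(.05); p=telemetry.current_ee_pos(); r.move_l(p+[0,0,.065],vel=.15)
gripper_to(0.0,20)
s=r.move_l(h+[0,0,.030],vel=.03,guard=13); p=telemetry.current_ee_pos(); print("press",s,p, "tip z",p[2]-r.nose_length)
r.move_l(p+[0,0,.05],vel=.2); r.move_to(J(-.11,.02,.20),Q)
im,k=snap("wrist","w7"); s,ks=snap("side","s7"); print(telemetry.current_t())
def crop(im,k,n):
    u,v=proj(k,[h*[1,1,0]+[0,0,.07]])[0].astype(int); return cv2.resize(im[max(v-n,0):v+n,max(u-n,0):u+n,::-1],(400,400),interpolation=cv2.INTER_CUBIC)
cv2.imwrite("pics/s7c.png",np.hstack([crop(s,ks,35),crop(im,k,60)]))
E
```

```text
press True [0.4541 0.0711 0.1291] tip z 0.10414513891012861
24.175
```

View pics/s7c.png

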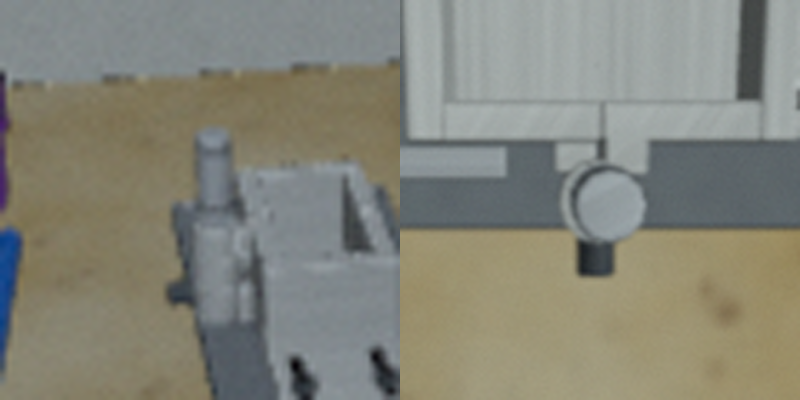

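The pin's collar sits on the top knuckle (left panel (212,212), right panel (610,205)). Its top was felt at z = 0.1041 m, against 0.104 m expected. The mould is shut and the robot is clear.

```bash
python3 -c "
from a import *
print(r.sign_off())"
```

```text
the job is handed in; nothing more can be done
None
```

I closed the mould and pushed the steel hinge pin home, with its collar seated on the top knuckle, then let go and handed the job in at about 24 s; the arm never went near the beaker or the dish.

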